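# Put the clock movement away in its case

### The job

Put the brass clock movement away: open the wooden case by pushing its lid up by the tab, gently, until its over-centre stay goes over and the lid stays open by itself. Then pick up the movement and set it down flat, not dropped, on the empty felt bed in the case. Never force the lid (no more than 18 N on it), leave it standing open, and leave the other things on the bench where they are.

Things in the scene. Friction and masses are not known exactly. Their poses are not given: they have to be found in the camera images.
- case: Dark wooden case fixed to the bench: 140 mm deep (x, away from the robot), 250 wide (y), 65 high, walls and floor 8 thick. Origin: centre of its underside. The lid's hinge axis runs along y at x = +70, z = 65.5 mm. A 40 mm high partition at y = 30 to 38 mm parts fixed jars (+y side) from the empty felt bed. The steel stay sits outside the +y wall, reaching 29 mm out: keep clear.
- lid (a joint): Lid angle, rad: 0 shut, 1.57 upright; opens away from the robot; sinks shut if left too soon. The sprung stay has its over-centre point at 1.38 to 1.68, unknown: feel it. Push at the tab: under 3 N, then 4 to 11 N in the last 0.2 rad before that point; past it the force vanishes, the lid runs on 0.2 rad to a rubber stop and stays. The stop resists 1 to 4 N/mm; over 18 N bends the stay.
- tab_edge (a point): Middle of the front edge of the lid's brass pull tab, half-way through its thickness. Tab 80 mm wide, 6 thick, underside level with the lid's underside, sticking out 25 mm past the case's front wall, 65 to 71 mm above the bench when shut, free space below. Edge 165 mm from the hinge axis. Axes of the lid: x towards the hinge, z out of its top.
- bed (a point): Centre area of the empty felt bed, on its surface, 8 mm above the bench; axes as the case's. The bed reaches 52 mm to -x and 72 mm to +x of this point, 74 mm to -y (side wall) and 73 mm to +y (partition); open from above once the lid is up.
- movement_center (a point): Centre of the loose brass clock movement: two plates with wheels between, 60 mm (x) by 44 (y) by 46 high (z), 0.2 to 0.4 kg, lying flat on the bench; this point is 23 mm above its underside. A spindle and a screw stick up 6 mm above the top plate. Grip it on its upright sides.
- glue: Bystander: white glue bottle, 44 mm across, 120 mm high, origin at its foot.
- tin: Bystander: small yellow round tin, 44 mm across, 26 mm high, origin at its foot.
- driver: Bystander: steel screwdriver lying along its x, 150 mm long.
Mind the look-alikes: they are no part of the job. Of the things shaped like the part that bears movement_center, the brass one is meant.

How it is judged:
On the way, in this order (a step that is already met when the one before it is completed fails the run):
1. The lid has been pushed over and stands open by itself, untouched (value of joint lid above 1.45 rad and velocity of joint lid between -0.05 and 0.05 rad/s and contact force between each of the arm, the fingers and lid below 0.1 N), for 0.3 s.
2. The movement is lowered in the fingers to the bed (its underside within 12 mm of the felt) (contact force between the fingers and movement above 0.5 N and z of movement_center in the frame of bed below 0.035 m and x of movement_center in the frame of bed between -0.05 and 0.07 m and y of movement_center in the frame of bed between -0.06 and 0.06 m), for 0.05 s.
At the end, for the whole second after the job is handed in: The lid stands open by itself (joint above 1.45 rad, still); the movement lies released and flat (within 0.12 rad) on the felt bed, its centre 18 to 28 mm above the felt and within the bed's walls; the glue bottle, the tin and the screwdriver are within 30 mm of where they were (value of joint lid above 1.45 rad and velocity of joint lid between -0.05 and 0.05 rad/s and z of movement_center in the frame of bed between 0.018 and 0.028 m and x of movement_center in the frame of bed between -0.05 and 0.07 m and y of movement_center in the frame of bed between -0.06 and 0.06 m and angle between movement_center's own z axis and vertical below 0.12 rad and distance of each of glue, tin, driver from where it was at the start of the episode below 0.03 m); the robot touches nothing.
It fails at once if The robot presses on the lid with more than 18 N (contact force between any of the arm, the fingers and lid above 18 N).
It fails at once if The glue bottle, the tin or the screwdriver is moved more than 30 mm (distance of any of glue, tin, driver from where it was at the start of the episode above 0.03 m).
It also fails if it takes over 72 s, if anything falls off the work surface, if the arm or the gripper's body presses on something with over 40 N, if the wrist force passes 120 N, or if a joint passes its speed limit or range.

### The arm

A 7-joint arm with a two-finger parallel gripper is mounted at the origin on the work surface. World frame = base frame: x ahead of the robot, y to its left, z up, the work surface at z = 0. Lengths are in m, angles in rad, forces in N, time in s.
With the tool pointing down it reaches from about 0.425 to 0.925 m from the base axis. Payload 6.8 kg.
Tool frame: the origin (TCP) lies at the very end of the fingers, on their centre line; the grasp point (between the pads) lies r.pinch_z behind it (r.pinch_z is the distance from the TCP to the grasp point, in m); z points along the fingers, y is the line along which they close (so a half turn about z gives the same grasp; the last joint's range is limited). The gripper opens to 85 mm and grips with 20 to 120 N. Pads are 22 mm wide; open, the fingers measure 114 mm over their backs; the gripper's body (76 mm by 85 mm) begins 54 mm behind the grasp point. The pads swing forward as they close: fully open they stand 13 mm farther back than shut.
Start: joints at [1.128, 0.477, 0.022, 1.555, -0.011, 1.109, -0.083], TCP at [0.222, -0.638, 0.231] pointing down, gripper open.
Joint ranges: [-2.96, 2.96], [-0.34, 2.1], [-1.41, 1.46], [0.24, 2.44], [-1.37, 4.51], [0.17, 1.92], [-2.96, 2.96]. Speed limits (rad/s): [2.39, 2.39, 3.14, 3.14, 3.14, 3.14, 3.14].

### API

Orientations are given as a rotation vector (axis times angle).
In Python, from bench import status, grab_frame, camera_model, r gives the robot as it stands. The module is installed in compiled form; this text tells all that it offers.
- The arm moves only by the shell command python3 -m creep 'ROWS' [FORCE]. ROWS is text: rows parted by semicolons, each of 7 numbers parted by spaces: the turn, a rotation vector about the tool's x, y, z in rad, then the shift along the tool's x, y, z in mm, then the opening, from -1 (shut) to 1 (fully open). In form: rx ry rz tx ty tz fingers; .... A call has 1 to 10 rows; each row is the pose to reach, as a shift and turn from the pose commanded when the call began, along the tool's axes at that moment; what a row does not reach only later rows make up. A row lasts 1/8 s, in which the tool goes at most 62.5 mm and 10.7 degrees, less where a joint would pass 70% of its speed; a pose out of reach is approached as far as the arm can. A call with a gripper value outside its range is refused whole. The fingers move at their own pace and stop on an object; FORCE is the grip in N (left out, the last holds). Time passes only in rows, so rows that repeat a pose let the fingers close. It gives the time, the measured TCP pose, the force, the opening and the grip force at its end, in the units of the state.
- status.get_obs(): the state, without advancing time (a new reading comes with each control period).
- grab_frame(name): name is "scene" or "top" or "wrist"; returns (picture, depth): 400x640x3 uint8, red, green, blue; 400x640 float32, m along the optical axis (not along the pixel's ray), 0 where there is no reading.
- camera_model(name): a dict with "K" (3x3 intrinsics, pixels), "D" ([k1, k2, p1, p2, k3] as OpenCV has them; the pictures are not rectified), "rvec" (rotation vector, rad) and "tvec" (3), from world to camera coordinates, as OpenCV has them. Camera axes: x right, y down, z forward; pixel columns grow to the right and rows downward; lengths in m; the calibration is good to about 2 mm. A picture is of the moment at which its call begins: read the wrist's pose just before it. camera_model takes no time and is no camera call; for the wrist camera it gives the pose at the moment of the call.
- r.hand_in(): hands the job in; it is judged then, once.
The state is a dict: "clock": time; "joints": joint angles; "qvel": joint speeds; "tau": joint torques, N m; "tcp_pos": TCP position; "orientation": TCP orientation; "contact_force": force on the tool from outside, world axes, zero at the start; "moment": the same for the moment, N m; "grip_width": finger opening in m; "gripper_force": force on a finger pad.
Only numpy, scipy, OpenCV 4.12 (cv2) and the standard library are available. Lean on these libraries where they do the work, as an engineer would, in place of code of your own. Each camera call takes 0.05 s, during which the arm holds its last target. There are 200 camera calls.

## Working session

There is one attempt and no reset: what is moved stays moved. The work goes in short steps, Python scripts to look and compute and a shell command to move; the robot and the scene stay as the last step left them, time stands still between calls to the robot, and variables do not carry over. Pictures are saved under pics/ and viewed, at most 10 in all, crops included, and the job is handed in when it is done.

```bash
mkdir -p pics; cat > h.py <<'E'
import numpy as np, cv2
from scipy.spatial.transform import Rotation as R
from bench import status, grab_frame, camera_model, r
def cloud(n):
    m=camera_model(n); p,d=grab_frame(n)
    h,w=d.shape; u,v=np.meshgrid(np.arange(w),np.arange(h))
    xy=cv2.undistortPoints(np.stack([u,v],-1).reshape(-1,1,2).astype(float),m['K'],np.array(m['D'],float)).reshape(h,w,2)
    c=np.dstack([xy[...,0]*d,xy[...,1]*d,d])
    W=(c-np.array(m['tvec']).ravel())@cv2.Rodrigues(np.array(m['rvec'],float))[0]
    W[d==0]=np.nan
    return p,W
def save(n,p): cv2.imwrite('pics/'+n,p[...,::-1])
def rows(pos,rot=None):
    """shift (mm) and turn in present tool axes to reach pos, rot"""
    o=status.get_obs(); A=R.from_rotvec(o['orientation'])
    t=A.inv().apply(np.array(pos)-o['tcp_pos'])*1000
    q=(A.inv()*rot).as_rotvec() if rot is not None else np.zeros(3)
    print('turn',q.round(3),'shift',t.round(1))
E
python3 - <<'E'
from h import *
o=status.get_obs(); print(o, r.pinch_z); print(R.from_rotvec(o['orientation']).as_matrix().round(3))
for n in('top','scene'):
    p,W=cloud(n); save(n+'1.png',p); np.save(n+'.npy',W); np.save(n+'p.npy',p)
E
```

```text
{'clock': 0.0, 'joints': array([ 1.12790913,  0.47782698,  0.02232816,  1.55645686, -0.0114997 ,
        1.10927394, -0.08310602]), 'qvel': array([-3.11123461e-04, -5.15544929e-04,  1.19105497e-03, -3.83163153e-05,
       -1.92140350e-04, -8.85665526e-04, -2.00537373e-03]), 'tau': array([-8.72091405e-04, -5.96447682e+01,  1.60785321e+00, -2.81191099e+01,
        1.26210760e-02,  9.39032121e-03, -1.76193583e-05]), 'tcp_pos': array([ 0.22158272, -0.63697019,  0.23030518]), 'orientation': array([-3.09591409e+00, -5.23172814e-01,  6.84296582e-04]), 'contact_force': array([-0.14029601,  0.72279454,  0.02263101]), 'moment': array([ 0.03216733, -0.00931521,  0.05147808]), 'gripper_force': 0.0, 'grip_width': 0.08531594208790594} 0.0187
[[ 0.944  0.329 -0.001]
 [ 0.329 -0.944  0.002]
 [-0.    -0.002 -1.   ]]
```

View pics/top1.png

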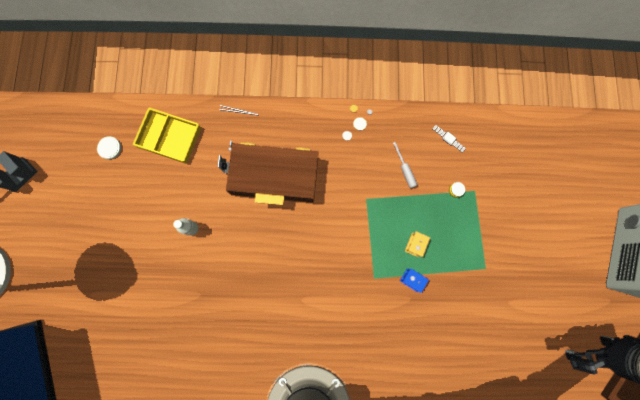

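View pics/scene1.png

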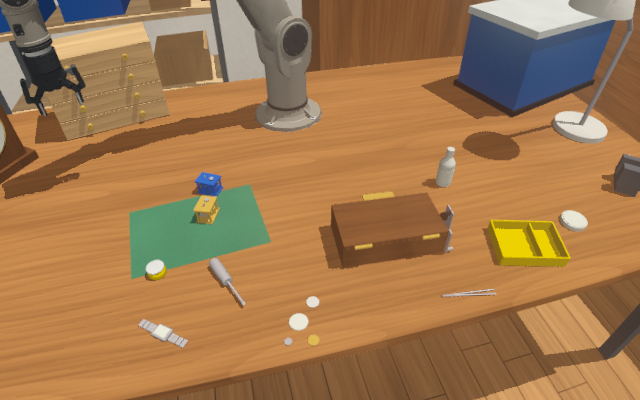

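The top view shows the case at about (272,172) with its tab at (269,199) and its stay at (222,163). The glue bottle is at (185,227), the tin at (458,189) and the driver at (405,165). Two things could be taken for the movement: the brass/yellow one at (418,244) and the blue one at (414,280). I choose the brass one and check it in a close crop.

```bash
python3 - <<'E'
from h import *
p=np.load('topp.npy');W=np.load('top.npy');ps=np.load('scenep.npy');Ws=np.load('scene.npy')
a=cv2.resize(p[215:305,380:460],(480,540),interpolation=2); b=cv2.resize(ps[165:235,180:240],(300,350),interpolation=2)
c=np.zeros((540,780,3),np.uint8);c[:,:480]=a;c[:350,480:]=b;save('crop1.png',c)
def rect(m,name,W):
    P=W[m];(cx,cy),s,ang=cv2.minAreaRect((P[:,:2]*1000).astype(np.float32));print(name,len(P),'c',(round(cx,1),round(cy,1)),'size',np.round(s,1),'ang',round(ang,2),'z med/p98',np.round(np.nanpercentile(P[:,2],[5,50,98])*1000,1), 'box',cv2.boxPoints(((cx,cy),s,ang)).round(0).tolist())
for W_,p_,nm in((W,p,'top'),(Ws,ps,'scene')):
    x,y,z=W_[...,0],W_[...,1],W_[...,2]
    hsv=cv2.cvtColor(p_,cv2.COLOR_RGB2HSV); u=np.arange(640)[None,:]+0*z
    v=np.arange(400)[:,None]+0*z
    def reg(u0,u1,v0,v1): return (u>=u0)&(u<u1)&(v>=v0)&(v<v1)
    if nm=='top':
        case=reg(215,330,130,215);mv=reg(400,436,226,264)
        for n,q in dict(glue=reg(165,205,210,245),tin=reg(445,470,178,200),blue=reg(398,432,264,295),driver=reg(388,420,138,192)).items(): rect(q&(z>.010),n,W_)
    else:
        case=reg(320,450,180,265);mv=reg(190,222,192,226)
    brass=(hsv[...,0]>17)&(hsv[...,0]<32)&(hsv[...,1]>140)&(hsv[...,2]>120)
    rect(case&(z>.065)&~brass,nm+' lid',W_)
    rect(case&(z>.05)&brass&(x<np.nanmedian(x[case])),nm+' tab',W_)
    rect(mv&(z>.012),nm+' mv all',W_); rect(mv&(z>.041)&(z<.056),nm+' mv top',W_)
E
```

```text
glue 291 c (498.5, 357.9) size [39.5 41.9] ang 80.64 z med/p98 [ 22.7  79.  121.9] box [[475.0, 342.0], [516.0, 335.0], [522.0, 374.0], [481.0, 381.0]]
tin 175 c (632.0, -433.4) size [41.7 38.9] ang 88.25 z med/p98 [13.5 25.1 29.9] box [[612.0, -454.0], [651.0, -455.0], [652.0, -413.0], [613.0, -412.0]]
blue 358 c (362.4, -294.5) size [61.1 44.3] ang 58.22 z med/p98 [39.5 44.3 49.4] box [[327.0, -309.0], [365.0, -332.0], [397.0, -280.0], [360.0, -257.0]]
driver 220 c (707.7, -271.2) size [150.5  25.9] ang 22.95 z med/p98 [13.3 22.5 29.3] box [[633.0, -289.0], [643.0, -312.0], [782.0, -254.0], [772.0, -230.0]]
top lid 4294 c (652.7, 134.1) size [281.6 168.2] ang 84.64 z med/p98 [71.9 75.4 79.9] box [[556.0, 2.0], [723.0, -14.0], [750.0, 266.0], [582.0, 282.0]]
top tab 270 c (581.3, 126.1) size [82.6 27. ] ang 86.12 z med/p98 [68.3 71.7 76.3] box [[565.0, 86.0], [592.0, 84.0], [598.0, 166.0], [571.0, 168.0]]
top mv all 314 c (466.1, -305.6) size [44.3 58.8] ang 67.76 z med/p98 [40.5 44.2 49.3] box [[431.0, -315.0], [485.0, -337.0], [502.0, -296.0], [447.0, -274.0]]
top mv top 294 c (466.1, -305.6) size [44.3 58.8] ang 67.76 z med/p98 [41.3 44.3 49.4] box [[431.0, -315.0], [485.0, -337.0], [502.0, -296.0], [447.0, -274.0]]
scene lid 4591 c (658.6, 132.9) size [279. 171.] ang 86.13 z med/p98 [72.  75.1 78. ] box [[564.0, -1.0], [735.0, -12.0], [753.0, 266.0], [583.0, 278.0]]
scene tab 169 c (580.9, 124.8) size [78.9 21.4] ang 86.37 z med/p98 [69.  70.9 73.7] box [[568.0, 86.0], [589.0, 85.0], [594.0, 163.0], [573.0, 165.0]]
scene mv all 395 c (445.6, -298.6) size [ 45.5 108.8] ang 67.38 z med/p98 [17.8 43.6 48.1] box [[387.0, -299.0], [487.0, -341.0], [505.0, -299.0], [404.0, -257.0]]
scene mv top 283 c (467.3, -307.7) size [45.5 61.7] ang 67.38 z med/p98 [41.7 44.2 48.3] box [[430.0, -317.0], [487.0, -341.0], [505.0, -299.0], [448.0, -275.0]]
```

View pics/crop1.png

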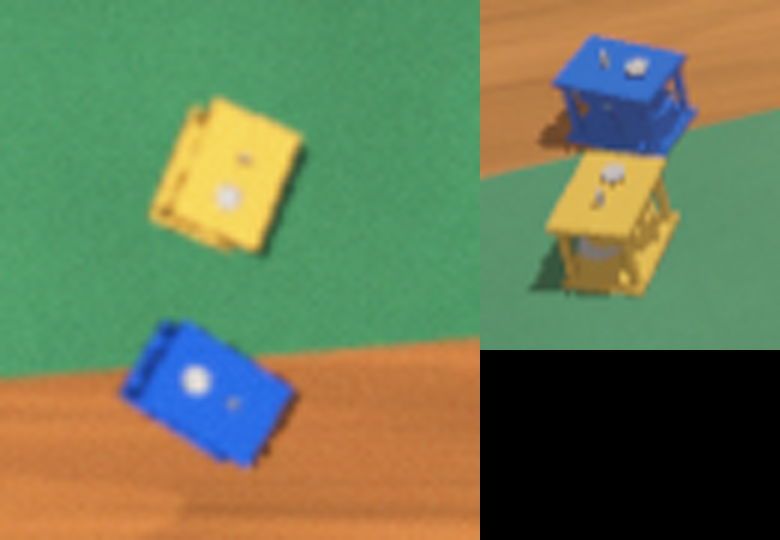

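The crop confirms it: the brass movement is the yellow one, with its blue look-alike below it. With the wrist's limits the tool can't be laid forward, so I'll tilt it sideways, coming from −y, and put the shut fingers under the tab's −y edge.

```bash
cat >> h.py <<'E'
yaw=np.radians(-3.8); cx=np.array([np.cos(yaw),np.sin(yaw),0]); cy=np.array([-np.sin(yaw),np.cos(yaw),0]); ez=np.array([0,0,1.])
edge=np.array([.569,.126,.065]); hinge=edge+.165*cx; hinge[2]=.0655
bed=edge+.025*cx+ (.062-.010)*cx+0; bed=edge+.025*cx+.060*cx-.043*cy; bed[2]=.008
def rot(a,b):  # forward tilt a, side tilt b (deg)
    d=np.tan(np.radians(a))*cx+np.tan(np.radians(b))*cy-ez; d/=np.linalg.norm(d)
    x=cx-d*(cx@d); x/=np.linalg.norm(x); return R.from_matrix(np.c_[x,np.cross(d,x),d])
E
python3 - <<'E'
from h import *
m=camera_model('wrist'); Rc=cv2.Rodrigues(np.array(m['rvec'],float))[0]; c=-Rc.T@np.array(m['tvec']).ravel()
o=status.get_obs(); A=R.from_rotvec(o['orientation']); print('cam in tool',A.inv().apply(c-o['tcp_pos']), 'bed',bed,'hinge',hinge)
rows([.47,0.0,.25],rot(15,40))
E
```

```text
cam in tool [ 0.07691532 -0.0003515  -0.14249819] bed [0.65096335 0.07746126 0.008     ] hinge [0.73363724 0.11506481 0.0655    ]
turn [0.647 0.332 0.454] shift [ 443.9 -520.   -18.8]
```

```bash
python3 -m creep '0.1 0.05 0.07 45 -52 -2 -1; 0.2 0.1 0.14 90 -104 -4 -1; 0.3 0.15 0.2 135 -156 -6 -1; 0.4 0.2 0.28 180 -210 -8 -1; 0.5 0.25 0.35 225 -262 -10 -1; 0.57 0.29 0.4 270 -315 -12 -1; 0.647 0.332 0.454 315 -367 -14 -1; 0.647 0.332 0.454 360 -420 -15 -1; 0.647 0.332 0.454 405 -472 -17 -1; 0.647 0.332 0.454 444 -520 -19 -1'; python3 - <<'E'
from h import *
print(status.get_obs()['joints'].round(2))
rows([.47,0.0,.25],rot(15,40))
E
```

```text
clock: 1.35
tcp_pos: [0.4498, -0.054, 0.2485]
orientation: [-2.434, 0.172, -0.278]
contact_force: [1.8, -0.1, 0.1]
grip_width: 0.0001
gripper_force: 0.0
[ 0.75  0.21 -0.32  2.12 -0.79  1.04 -0.79]
turn [ 0.002 -0.001 -0.   ] shift [  9.3 -43.3  36.9]
```

```bash
python3 -m creep '0 0 0 0 0 0 -1; 0 0 0 0 0 0 -1'; cat >> h.py <<'E'
Q=rot(15,40); M=Q.as_matrix(); up=M[:,1]*np.sign(M[2,1])
def tip(th,rho=.157,ov=.016,gap=0.):
    c=hinge-.040*cy+rho*(-np.cos(th)*cx+np.sin(th)*ez)
    return c-.011*M[:,0]*1+ov*M[:,2]-.0145*up-gap*(np.sin(th)*cx+np.cos(th)*ez)
E
python3 - <<'E'
from h import *
o=status.get_obs();print(o['joints'].round(2)); print(up, tip(0))
for gap,dx,dz in ((.012,-.06,.06),(.012,-.06,0),(.012,0,0),(0,0,0)):
    rows(tip(0,gap=gap)+dx*cx+dz*ez,Q)
E
```

```text
clock: 1.6
tcp_pos: [0.4492, -0.0561, 0.2484]
orientation: [-2.435, 0.171, -0.277]
contact_force: [-0.2, -0.3, -0.3]
grip_width: 0.0
gripper_force: 0.0
[ 0.75  0.21 -0.31  2.12 -0.78  1.04 -0.78]
[0.05076875 0.76436027 0.64278761] [0.56681558 0.08644642 0.04247888]
turn [ 0.002 -0.     0.001] shift [  3.2 -13.9 222.6]
turn [ 0.002 -0.     0.001] shift [ -6.1  24.6 267.7]
turn [ 0.002 -0.     0.001] shift [ 52.7  24.6 279.7]
turn [ 0.002 -0.     0.001] shift [ 54.5  16.9 270.7]
```

```bash
python3 -m creep '0 0 0 1 -3 45 -1; 0 0 0 1 -6 90 -1; 0 0 0 2 -9 135 -1; 0 0 0 3 -12 180 -1; 0 0 0 3 -14 222 -1; 0 0 0 3 -14 222 -1; 0 0 0 -1 5 244 -1; 0 0 0 -6 25 268 -1; 0 0 0 -6 25 268 -1; 0 0 0 -6 25 268 -1'; python3 - <<'E'
from h import *
p,W=cloud('scene');print(status.get_obs()['joints'].round(2)); save('s2.png',p)
for gap,dx in ((.012,-.06),(.012,0),(0,0)): rows(tip(0,gap=gap)+dx*cx,Q)
E
```

```text
clock: 2.85
tcp_pos: [0.5082, 0.0895, 0.0312]
orientation: [-2.434, 0.172, -0.28]
contact_force: [0.1, -0.3, -0.6]
grip_width: 0.0
gripper_force: 0.0
[ 0.6   0.68 -0.59  2.23 -1.19  0.37 -0.42]
turn [ 0.002 -0.003  0.001] shift [-1.6  0.2  0.8]
turn [ 0.002 -0.003  0.001] shift [57.1  0.3 13.1]
turn [ 0.002 -0.003  0.001] shift [59.  -7.4  4. ]
```

View pics/s2.png

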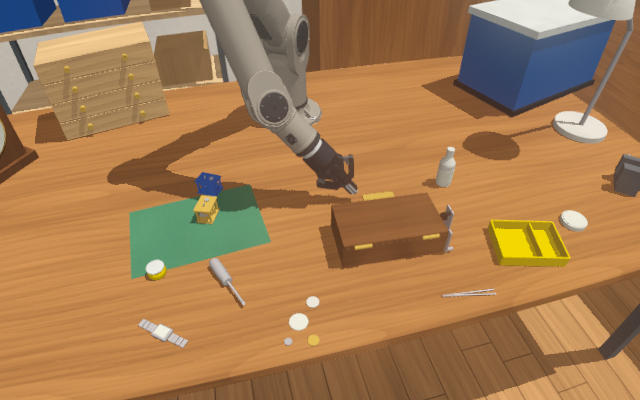

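The shut fingers (355,190) stand just in front of and below the tab (378,197), tilted sideways and clear of everything. Next I go in under the tab and then up.

```bash
python3 -m creep '0 0 0 15 0 3.5 -1; 0 0 0 30 0 7 -1; 0 0 0 43 0 10 -1; 0 0 0 50 0 11.5 -1; 0 0 0 57 0 13 -1; 0 0 0 57 0 13 -1; 0 0 0 58 -3 9.5 -1; 0 0 0 58.5 -5 7 -1; 0 0 0 59 -7.5 4 -1; 0 0 0 59 -7.5 4 -1'; python3 - <<'E'
from h import *
o=status.get_obs();print(o['joints'].round(2),o['moment'].round(2))
for t in (0,.05,.1,.15,.2,.25,.3,.35,.4): rows(tip(t),Q)
E
```

```text
clock: 4.15
tcp_pos: [0.566, 0.0874, 0.0416]
orientation: [-2.434, 0.17, -0.278]
contact_force: [-0.4, 0.1, -0.2]
grip_width: -0.0003
gripper_force: 0.0
[ 0.49  0.68 -0.48  2.1  -1.09  0.46 -0.58] [-0.69  0.29 -0.  ]
turn [ 0.002 -0.001  0.001] shift [ 1.1  0.2 -1.1]
turn [ 0.002 -0.001  0.001] shift [ 2.5 -4.9 -6.9]
turn [ 0.002 -0.001  0.001] shift [  4.3  -9.9 -12.7]
turn [ 0.002 -0.001  0.001] shift [  6.5 -14.9 -18.3]
turn [ 0.002 -0.001  0.001] shift [  9.  -19.8 -23.9]
turn [ 0.002 -0.001  0.001] shift [ 11.9 -24.7 -29.3]
turn [ 0.002 -0.001  0.001] shift [ 15.2 -29.6 -34.5]
turn [ 0.002 -0.001  0.001] shift [ 18.8 -34.4 -39.6]
turn [ 0.002 -0.001  0.001] shift [ 22.7 -39.  -44.5]
```

```bash
python3 -m creep '0 0 0 1 0 -1 -1; 0 0 0 1.8 -2.5 -4 -1; 0 0 0 2.5 -5 -7 -1; 0 0 0 3.4 -7.5 -10 -1; 0 0 0 4.3 -10 -12.7 -1; 0 0 0 5.4 -12.4 -15.5 -1; 0 0 0 6.5 -15 -18.3 -1; 0 0 0 6.5 -15 -18.3 -1'; python3 - <<'E'
from h import *
o=status.get_obs();print(o['joints'].round(2),o['moment'].round(2))
p,W=cloud('scene'); z=W[185:265,320:450].reshape(-1,3); z=z[(z[:,2]>.06)&(z[:,2]<.2)]; q=(z-hinge)@np.c_[cx,cy,ez]
q=q[(q[:,0]<-.01)&(q[:,0]>-.12)&(q[:,1]>-.1)&(q[:,1]<.12)]; print('lid angle',-np.polyfit(q[:,0],q[:,2],1)[0])
for t in np.arange(.2,.66,.05): rows(tip(t),Q)
E
```

```text
clock: 5.15
tcp_pos: [0.5686, 0.0864, 0.0658]
orientation: [-2.435, 0.171, -0.278]
contact_force: [-1.6, -1.7, -1.7]
grip_width: -0.0001
gripper_force: 1.1
[ 0.47  0.62 -0.45  2.1  -1.05  0.51 -0.64] [-1.11  0.6   0.1 ]
lid angle 0.12899985017675109
turn [ 0.002 -0.001  0.001] shift [ 2.6 -5.1 -5.8]
turn [ 0.002 -0.001  0.001] shift [  5.5 -10.  -11.1]
turn [ 0.002 -0.001  0.001] shift [  8.8 -14.9 -16.4]
turn [ 0.002 -0.001  0.001] shift [ 12.4 -19.6 -21.5]
turn [ 0.002 -0.001  0.001] shift [ 16.4 -24.3 -26.4]
turn [ 0.002 -0.001  0.001] shift [ 20.6 -28.9 -31.1]
turn [ 0.002 -0.001  0.001] shift [ 25.2 -33.4 -35.6]
turn [ 0.002 -0.001  0.001] shift [ 30.1 -37.7 -39.9]
turn [ 0.002 -0.001  0.001] shift [ 35.3 -41.9 -44. ]
turn [ 0.002 -0.001  0.001] shift [ 40.8 -46.  -47.9]
```

Contact made: the lid is rising, at 0.13 rad with about 3 N. I follow the arc.

```bash
python3 -m creep '0 0 0 2.6 -5 -5.8 -1; 0 0 0 5.5 -10 -11 -1; 0 0 0 8.8 -15 -16.4 -1; 0 0 0 12.4 -19.6 -21.5 -1; 0 0 0 16.4 -24.3 -26.4 -1; 0 0 0 20.6 -29 -31 -1; 0 0 0 25.2 -33.4 -35.6 -1; 0 0 0 30 -37.7 -40 -1; 0 0 0 35.3 -42 -44 -1; 0 0 0 41 -46 -48 -1'; python3 - <<'E'
from h import *
o=status.get_obs();print(o['joints'].round(2),o['moment'].round(2),o['clock'])
for t in np.arange(.7,1.16,.05): rows(tip(t),Q)
E
```

```text
clock: 6.45
tcp_pos: [0.5993, 0.0844, 0.138]
orientation: [-2.434, 0.17, -0.278]
contact_force: [-2.2, -1.8, -0.6]
grip_width: -0.0002
gripper_force: 1.1
[ 0.4   0.51 -0.37  2.01 -0.94  0.65 -0.85] [-0.9   0.58  0.27] 6.45
turn [ 0.001 -0.     0.001] shift [ 5.2 -3.5 -3.4]
turn [ 0.001 -0.     0.001] shift [11.2 -7.2 -6.8]
turn [ 0.001 -0.     0.001] shift [ 17.4 -10.8  -9.9]
turn [ 0.001 -0.     0.001] shift [ 23.9 -14.2 -12.7]
turn [ 0.001 -0.     0.001] shift [ 30.6 -17.5 -15.3]
turn [ 0.001 -0.     0.001] shift [ 37.5 -20.5 -17.6]
turn [ 0.001 -0.     0.001] shift [ 44.5 -23.3 -19.6]
turn [ 0.001 -0.     0.001] shift [ 51.7 -25.9 -21.3]
turn [ 0.001 -0.     0.001] shift [ 59.1 -28.3 -22.7]
turn [ 0.001 -0.     0.001] shift [ 66.5 -30.5 -23.8]
```

```bash
python3 -m creep '0 0 0 5 -3.5 -3.4 -1; 0 0 0 11 -7 -6.8 -1; 0 0 0 17.4 -10.8 -10 -1; 0 0 0 24 -14 -12.7 -1; 0 0 0 30.6 -17.5 -15.3 -1; 0 0 0 37.5 -20.5 -17.6 -1; 0 0 0 44.5 -23.3 -19.6 -1; 0 0 0 51.7 -26 -21.3 -1'; python3 - <<'E'
from h import *
o=status.get_obs();print(o['joints'].round(2),o['moment'].round(2),o['clock'])
p,W=cloud('scene'); save('s3.png',p)
for t in np.arange(1.05,1.61,.05): rows(tip(t),Q)
E
```

```text
clock: 7.45
tcp_pos: [0.6457, 0.0811, 0.1785]
orientation: [-2.434, 0.171, -0.278]
contact_force: [-1.1, -0.5, 0.7]
grip_width: 0.0001
gripper_force: 0.7
[ 0.34  0.5  -0.31  1.88 -0.86  0.74 -0.99] [-0.74  0.47  0.15] 7.45
turn [ 0.001 -0.002  0.001] shift [-1.5  0.3  0.3]
turn [ 0.001 -0.002  0.001] shift [ 5.8 -2.1 -1.1]
turn [ 0.001 -0.002  0.001] shift [13.3 -4.2 -2.2]
turn [ 0.001 -0.002  0.001] shift [20.9 -6.2 -3. ]
turn [ 0.001 -0.002  0.001] shift [28.5 -7.9 -3.5]
turn [ 0.001 -0.002  0.001] shift [36.2 -9.3 -3.7]
turn [ 0.001 -0.002  0.001] shift [ 44.  -10.6  -3.6]
turn [ 0.001 -0.002  0.001] shift [ 51.8 -11.5  -3.2]
turn [ 0.001 -0.002  0.001] shift [ 59.5 -12.3  -2.5]
turn [ 0.001 -0.002  0.001] shift [ 67.3 -12.7  -1.5]
turn [ 0.001 -0.002  0.001] shift [ 75.  -13.   -0.1]
turn [ 0.001 -0.002  0.001] shift [ 82.7 -12.9   1.5]
```

View pics/s3.png

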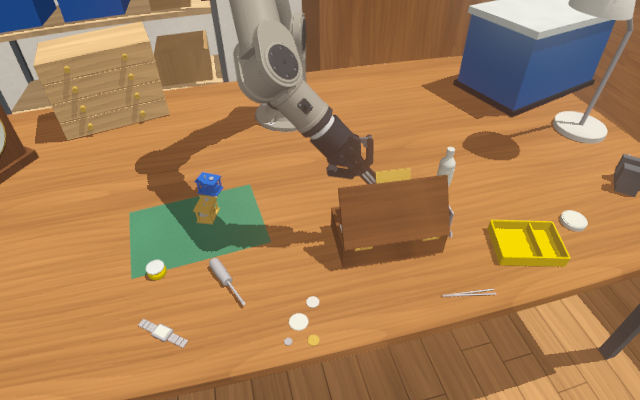

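The lid (395,220) is at about 1 rad, with the fingers behind the tab at (370,178). From here I go slower.

```bash
python3 -m creep '0 0 0 4 -1.3 -0.8 -1; 0 0 0 8 -2.8 -1.4 -1; 0 0 0 12 -4 -2 -1; 0 0 0 16 -5 -2.5 -1; 0 0 0 20 -6 -3 -1'; python3 -m creep '0 0 0 3 -0.7 -0.2 -1; 0 0 0 6 -1.3 -0.4 -1;  0 0 0 9 -2 -0.5 -1'; python3 -m creep '0 0 0 3 -0.6 -0.1 -1; 0 0 0 6 -1.1 -0.1 -1;  0 0 0 8 -1.5 -0.1 -1'
```

```text
clock: 8.12
tcp_pos: [0.6644, 0.08, 0.1875]
orientation: [-2.434, 0.171, -0.278]
contact_force: [-1.4, 0.1, 0.7]
grip_width: -0.0
gripper_force: 0.4
clock: 8.5
tcp_pos: [0.673, 0.0795, 0.1905]
orientation: [-2.434, 0.171, -0.278]
contact_force: [-0.3, -0.1, 0.2]
grip_width: 0.0001
gripper_force: 0.4
clock: 8.88
tcp_pos: [0.6809, 0.079, 0.1928]
orientation: [-2.434, 0.171, -0.278]
contact_force: [-0.1, 0.1, -0.4]
grip_width: -0.0002
gripper_force: 0.3
```

```bash
python3 -m creep '0 0 0 2 -0.3 0 -1; 0 0 0 4 -0.6 0.1 -1;  0 0 0 6 -0.8 0.2 -1'; python3 -m creep '0 0 0 2 -0.2 0.2 -1; 0 0 0 4 -0.4 0.4 -1; 0 0 0 6 -0.5 0.6 -1';  python3 -m creep '0 0 0 2 -0.1 0.2 -1; 0 0 0 4 -0.2 0.5 -1; 0 0 0 6 -0.3 0.8 -1'
```

```text
clock: 9.25
tcp_pos: [0.6858, 0.0788, 0.1937]
orientation: [-2.434, 0.17, -0.275]
contact_force: [-5.6, -0.6, 2.8]
grip_width: 0.0
gripper_force: 2.4
clock: 9.62
tcp_pos: [0.6913, 0.0787, 0.1945]
orientation: [-2.434, 0.17, -0.274]
contact_force: [-6.6, -0.6, 3.2]
grip_width: -0.0002
gripper_force: 3.3
clock: 10.0
tcp_pos: [0.6976, 0.0782, 0.1951]
orientation: [-2.434, 0.17, -0.275]
contact_force: [-6.0, -0.1, 3.0]
grip_width: 0.0002
gripper_force: 2.4
```

```bash
python3 -m creep '0 0 0 2 0 0.3 -1; 0 0 0 4 0 0.7 -1; 0 0 0 6 0 1 -1'; python3 -m creep '0 0 0 2 0 0.4 -1; 0 0 0 4 0.1 0.9 -1'
```

```text
clock: 10.38
tcp_pos: [0.7053, 0.0771, 0.1957]
orientation: [-2.434, 0.171, -0.279]
contact_force: [-0.5, -0.8, -0.1]
grip_width: -0.0002
gripper_force: 0.1
clock: 10.62
tcp_pos: [0.7093, 0.0765, 0.1954]
orientation: [-2.434, 0.172, -0.279]
contact_force: [-0.0, -1.0, 0.3]
grip_width: 0.0001
gripper_force: 0.0
```

The force has vanished, so the stay has gone over. I back off and check.

```bash
python3 -m creep '0 0 0 -10 0 -2 -1; 0 0 0 -30 0 -7 -1; 0 0 0 -55 0 -14 -1; 0 0 0 -80 0 -40 -1; 0 0 0 -100 0 -80 -1; 0 0 0 -110 0 -110 -1; 0 0 0 -110 0 -110 -1'; python3 - <<'E'
from h import *
p,W=cloud('scene'); save('s4.png',p)
q=(W.reshape(-1,3)-hinge)@np.c_[cx,cy,ez]
q=q[(q[:,2]>.02)&(q[:,2]<.15)&(abs(q[:,0])<.09)&(q[:,1]>-.1)&(q[:,1]<.1)];print(len(q)); f=np.polyfit(q[:,2],q[:,0],1);print('lid',np.pi/2+f[0],f)
mv=np.array([.4665,-.3065,0]); a=np.radians(-22.2)
G=R.from_matrix(np.c_[[np.cos(a),np.sin(a),0],[np.sin(a),-np.cos(a),0],[0,0,-1]])
print(status.get_obs()['joints'].round(2))
rows([.46,-.30,.2],G)
E
```

```text
clock: 11.5
tcp_pos: [0.5752, 0.0289, 0.2624]
orientation: [-2.436, 0.173, -0.283]
contact_force: [0.8, 0.1, -0.7]
grip_width: -0.0002
gripper_force: 0.0
3707
lid 1.593980007894563 [0.02318368 0.01093508]
[ 0.44  0.3  -0.27  1.95 -0.82  0.92 -1.  ]
turn [-0.717 -0.084  0.236] shift [ -56.8  298.2 -184.2]
```

View pics/s4.png

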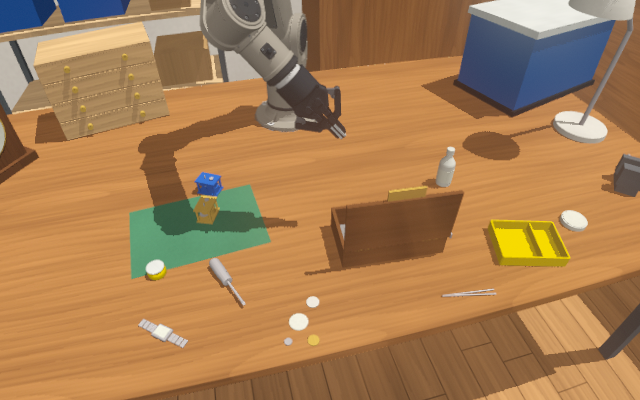

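The lid (400,225) stands open at about 1.6 rad with the arm well clear of it. Now I go to the movement.

```bash
python3 -m creep '-0.1 -0.01 0.03 -5 30 -18 -1; -0.2 -0.02 0.06 -11 60 -37 0; -0.31 -0.04 0.1 -17 90 -56 1; -0.41 -0.05 0.13 -23 120 -74 1; -0.51 -0.06 0.17 -30 150 -93 1; -0.61 -0.07 0.2 -38 190 -118 1; -0.717 -0.084 0.236 -45 230 -142 1; -0.717 -0.084 0.236 -51 265 -164 1; -0.717 -0.084 0.236 -57 298 -184 1; -0.717 -0.084 0.236 -57 298 -184 1'; python3 - <<'E'
from h import *
p,W=cloud('wrist'); p2,W2=cloud('top'); save('w1.png',p)
for nm,P,V in(('wrist',p,W),('top',p2,W2)):
    hsv=cv2.cvtColor(P,cv2.COLOR_RGB2HSV); b=(hsv[...,0]>17)&(hsv[...,0]<32)&(hsv[...,1]>110)
    m=b&(V[...,2]>.040)&(V[...,2]<.0485)&(abs(V[...,0]-.466)<.06)&(abs(V[...,1]+.306)<.06)
    m=cv2.morphologyEx(m.astype(np.uint8),cv2.MORPH_OPEN,np.ones((3,3)))>0
    Q_=V[m]; print(nm,len(Q_),cv2.minAreaRect((Q_[:,:2]*1000).astype(np.float32)),np.median(Q_[:,2]))
a=np.radians(-22.2)
G=R.from_matrix(np.c_[[np.cos(a),np.sin(a),0],[np.sin(a),-np.cos(a),0],[0,0,-1]])
print(status.get_obs()['joints'].round(2)); rows([.4665,-.3065,.010],G)
E
```

```text
clock: 12.8
tcp_pos: [0.4589, -0.301, 0.1975]
orientation: [-3.081, 0.608, 0.008]
contact_force: [0.5, 0.5, -0.6]
grip_width: 0.0855
gripper_force: 0.0
wrist 2508 ((465.3917541503906, -307.2412414550781), (43.950347900390625, 60.1209602355957), 67.76403045654297) 0.043799133927086065
top 199 ((460.2508239746094, -303.25164794921875), (45.16596603393555, 46.90860366821289), 67.47976684570312) 0.04427863465613471
[ 0.41  0.31  0.07  1.9  -0.03  0.94 -1.47]
turn [-0.001  0.004  0.003] shift [  9.2   6.  188.2]
```

View pics/w1.png

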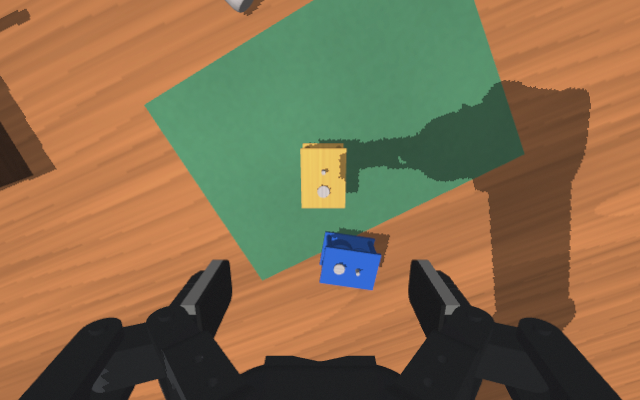

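The wrist view shows the brass movement at (323,175), squarely lined up between the fingers, with the blue one apart at (350,262). I descend.

```bash
python3 -m creep '0 0 0 4 3 30 1; 0 0 0 8.5 6.5 60 1; 0 0 0 8.5 6.5 90 1; 0 0 0 8.5 6.5 120 1; 0 0 0 8.5 6.5 145 1; 0 0 0 8.5 6.5 165 1; 0 0 0 8.5 6.5 180 1; 0 0 0 8.5 6.5 190 1; 0 0 0 8.5 6.5 190 1' 35 && python3 -m creep '0 0 0 0 0 0 -1; 0 0 0 0 0 0 -1; 0 0 0 0 0 0 -1; 0 0 0 0 0 0 -1; 0 0 0 0 0 0 -1; 0 0 0 0 0 0 -1'
```

```text
clock: 14.02
tcp_pos: [0.4655, -0.3077, 0.0088]
orientation: [-3.082, 0.601, 0.004]
contact_force: [-0.1, -0.4, 0.1]
grip_width: 0.0855
gripper_force: 0.0
clock: 14.78
tcp_pos: [0.466, -0.3085, 0.01]
orientation: [-3.083, 0.603, 0.001]
contact_force: [-0.1, 0.9, 5.3]
grip_width: 0.0434
gripper_force: 37.3
```

```bash
python3 -m creep '0 0 0 0 0 -5 -1; 0 0 0 0 0 -15 -1; 0 0 0 0 0 -35 -1; 0 0 0 0 0 -60 -1; 0 0 0 0 0 -90 -1; 0 0 0 0 0 -120 -1; 0 0 -0.15 0 0 -150 -1; 0 0 -0.3 0 0 -180 -1; 0 0 -0.45 0 0 -195 -1; 0 0 -0.6 0 0 -200 -1'; python3 -m creep '0 0 -0.17 0 0 0 -1;0 0 -0.34 0 0 0 -1;0 0 -0.51 0 0 0 -1;0 0 -0.68 0 0 0 -1;0 0 -0.85 0 0 0 -1;0 0 -1.02 0 0 0 -1;0 0 -1.19 0 0 0 -1;0 0 -1.36 0 0 0 -1;0 0 -1.53 0 0 0 -1;0 0 -1.7 0 0 0 -1'; cat >>h.py <<'E'
P=R.from_matrix(np.c_[-cx,cy,-ez])
E
python3 - <<'E'
from h import *
print(status.get_obs()['joints'].round(2)); p,W=cloud('wrist'); save('w2.png',p)
rows([bed[0],bed[1],.2],P)
E
```

```text
clock: 16.02
tcp_pos: [0.4658, -0.3087, 0.2108]
orientation: [-3.123, -0.343, 0.001]
contact_force: [-0.4, -0.1, -3.6]
grip_width: 0.0437
gripper_force: 36.4
clock: 17.27
tcp_pos: [0.4651, -0.3085, 0.2093]
orientation: [-1.801, -2.57, 0.001]
contact_force: [-0.2, 0.8, -3.3]
grip_width: 0.0434
gripper_force: 36.3
[ 0.77  0.33 -0.36  1.84  0.14  0.99  0.7 ]
turn [-1.00e-03 -3.00e-03 -1.15e+00] shift [297.3 308.4   9.2]
```

View pics/w2.png

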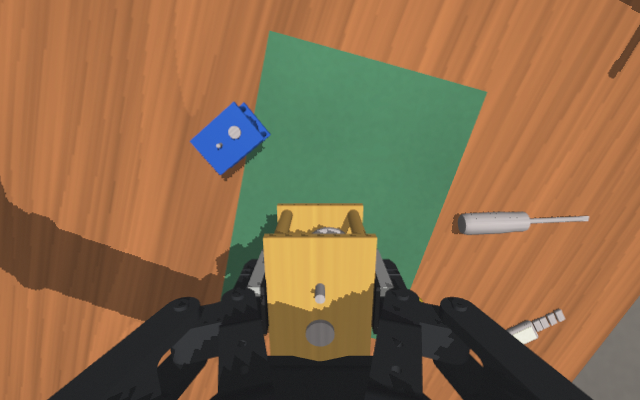

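```bash
python3 -m creep '0 0 -0.12 20 21 0 -1; 0 0 -0.25 50 52 1 -1; 0 0 -0.4 85 88 2 -1; 0 0 -0.55 120 124 3 -1; 0 0 -0.7 155 161 4 -1; 0 0 -0.85 190 197 5 -1; 0 0 -1.0 225 233 6 -1; 0 0 -1.15 255 264 7 -1; 0 0 -1.15 280 290 8 -1; 0 0 -1.15 297 308 9 -1'; python3 -m creep '0 0 0 0 0 0 -1; 0 0 0 0 0 0 -1;0 0 0 0 0 0 -1'; python3 - <<'E'
from h import *
o=status.get_obs(); print(o['joints'].round(2)); p,W=cloud('top'); p2,W2=cloud('scene'); save('s5.png',np.hstack([p[100:300,130:450],p2[100:300,200:520]]))
rows([bed[0],bed[1],.018],P)
# check case walls in both clouds (inner volume) 
for V in (W,W2):
    q=(V.reshape(-1,3)-bed)@np.c_[cx,cy,ez]
    f=q[(abs(q[:,0])<.1)&(abs(q[:,1])<.1)&(q[:,2]<.03)&(q[:,2]>-.02)]
    print(len(f),np.nanpercentile(f,[2,50,98],axis=0).round(4).tolist())
    g=q[(q[:,0]<-.03)&(q[:,0]>-.09)&(abs(q[:,1])<.1)&(q[:,2]>.048)&(q[:,2]<.065)];print('front wall x',np.percentile(g[:,0],[5,50,95]).round(4),len(g))
    g=q[(abs(q[:,0])<.04)&(q[:,1]<-.05)&(q[:,1]>-.11)&(q[:,2]>.048)&(q[:,2]<.065)];print('side wall y',np.percentile(g[:,1],[5,50,95]).round(4) if len(g) else 0,len(g))
E
```

```text
clock: 18.58
tcp_pos: [0.6559, 0.0765, 0.2002]
orientation: [-0.124, -3.136, -0.002]
contact_force: [0.4, -0.6, -4.1]
grip_width: 0.0433
gripper_force: 36.4
clock: 18.95
tcp_pos: [0.6557, 0.0731, 0.2003]
orientation: [-0.126, -3.137, 0.0]
contact_force: [-0.5, -0.2, -3.9]
grip_width: 0.0434
gripper_force: 36.6
[ 0.25  0.57 -0.66  1.59  0.37  1.12  0.99]
turn [ 0.    -0.002 -0.013] shift [  4.8   3.5 182.5]
1312 [[-0.0985, -0.026, -0.0113], [-0.0412, 0.0514, -0.0018], [0.0515, 0.0984, 0.0237]]
front wall x [-0.0616 -0.0579 -0.054 ] 130
side wall y 0 0
1946 [[-0.0826, -0.0985, -0.0101], [0.0791, -0.0388, -0.005], [0.0986, 0.0944, 0.0286]]
front wall x [-0.0589 -0.0517 -0.0332] 86
side wall y [-0.0835 -0.0801 -0.0759] 97
```

View pics/s5.png

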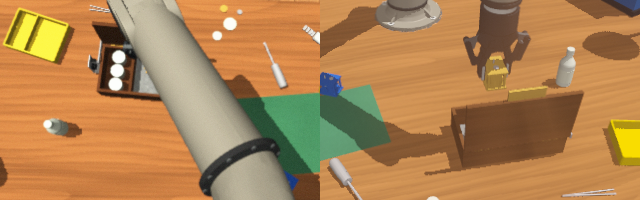

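The case interior (top view, left half) is open with the jars on the far side. The movement hangs over the bed with the lid behind it and clear. I lower.

```bash
python3 -m creep '0 0 -0.01 3 2 20 -1; 0 0 -0.013 5 3.5 45 -1; 0 0 -0.013 5 3.5 70 -1; 0 0 -0.013 5 3.5 95 -1; 0 0 -0.013 5 3.5 120 -1; 0 0 -0.013 5 3.5 140 -1; 0 0 -0.013 5 3.5 155 -1; 0 0 -0.013 5 3.5 165 -1; 0 0 -0.013 5 3.5 172 -1; 0 0 -0.013 5 3.5 172 -1'; python3 -m creep '0 0 0 0 0 2 -1; 0 0 0 0 0 4 -1; 0 0 0 0 0 6 -1; 0 0 0 0 0 7 -1; 0 0 0 0 0 7 -1'; python3 - <<'E'
from h import *
rows([bed[0],bed[1],.018],P)
E
```

```text
clock: 20.3
tcp_pos: [0.6509, 0.0789, 0.0283]
orientation: [-0.102, -3.138, -0.002]
contact_force: [-0.2, 0.1, -3.0]
grip_width: 0.0436
gripper_force: 36.7
clock: 20.92
tcp_pos: [0.6508, 0.0789, 0.0213]
orientation: [-0.101, -3.138, -0.002]
contact_force: [0.1, 0.2, -4.4]
grip_width: 0.0434
gripper_force: 36.7
turn [ 0.001 -0.002  0.002] shift [-0.2 -1.5  3.3]
```

```bash
python3 -m creep '0 0 0 0 -1 1 -1; 0 0 0 0 -1 2 -1; 0 0 0 0 -1 2 -1'; python3 -m creep '0 0 0 0 0 0.5 -1; 0 0 0 0 0 1 -1; 0 0 0 0 0 1 -1'; python3 -m creep '0 0 0 0 0 0.5 -1; 0 0 0 0 0 1 -1; 0 0 0 0 0 1 -1'
```

```text
clock: 21.3
tcp_pos: [0.6508, 0.0779, 0.0193]
orientation: [-0.102, -3.138, -0.002]
contact_force: [0.1, -0.5, -3.1]
grip_width: 0.0441
gripper_force: 36.7
clock: 21.68
tcp_pos: [0.6508, 0.0779, 0.0183]
orientation: [-0.101, -3.138, -0.002]
contact_force: [-0.5, -0.0, -2.9]
grip_width: 0.0435
gripper_force: 36.7
clock: 22.05
tcp_pos: [0.6509, 0.078, 0.0181]
orientation: [-0.102, -3.138, -0.001]
contact_force: [-3.2, -1.6, 5.5]
grip_width: 0.0434
gripper_force: 37.6
```

Touchdown felt (from −3 to +5.5 N). I release, rise and check.

```bash
python3 -m creep '0 0 0 0 0 0 0.5; 0 0 0 0 0 0 0.5; 0 0 0 0 0 0 0.5; 0 0 0 0 0 0 0.5; 0 0 0 0 0 -10 0.5; 0 0 0 0 0 -30 0.5; 0 0 0 0 0 -60 0.5; 0 0 0 10 0 -100 0.5; 0 0 0 30 0 -140 0.5; 0 0 0 60 0 -180 0.5'; python3 -m creep '0 0 0 40 0 -10 0.5; 0 0 0 80 0 -20 0.5; 0 0 0 80 0 -20 0.5'; python3 - <<'E'
from h import *
p,W=cloud('wrist');q2,W2=cloud('scene'); save('e.png',np.hstack([cv2.resize(p,(480,300)),q2[100:400,200:520]]))
hsv=cv2.cvtColor(p,cv2.COLOR_RGB2HSV); b=(hsv[...,0]>17)&(hsv[...,0]<32)&(hsv[...,1]>110)
q=(W-bed)@np.c_[cx,cy,ez]; m=b&(abs(q[...,0])<.07)&(abs(q[...,1])<.07)&(q[...,2]>.038)&(q[...,2]<.0495)
t=q[m]; print(len(t),cv2.minAreaRect((t[:,:2]*1000).astype(np.float32)),np.median(t[:,2])); A=np.linalg.lstsq(np.c_[t[:,:2],np.ones(len(t))],t[:,2],rcond=None)[0]; print('tilt',A)
s=(W2.reshape(-1,3)-hinge)@np.c_[cx,cy,ez]; s=s[(s[:,2]>.02)&(s[:,2]<.15)&(abs(s[:,0])<.09)&(s[:,1]>-.1)&(s[:,1]<.1)]; print('lid',np.pi/2+np.polyfit(s[:,2],s[:,0],1)[0])
E
```

```text
clock: 23.3
tcp_pos: [0.5914, 0.0818, 0.2005]
orientation: [0.102, 3.14, 0.003]
contact_force: [0.4, -0.4, 0.4]
grip_width: 0.0639
gripper_force: 0.0
clock: 23.68
tcp_pos: [0.5098, 0.0874, 0.22]
orientation: [0.098, 3.139, -0.001]
contact_force: [0.8, -0.3, 0.5]
grip_width: 0.0637
gripper_force: 0.0
1535 ((-0.8329410552978516, 0.5048389434814453), (43.46562194824219, 60.97885513305664), 89.88715362548828) 0.043870043839397126
tilt [ 0.0045606  -0.00053648  0.04384941]
lid 1.5945330194664533
```

View pics/e.png

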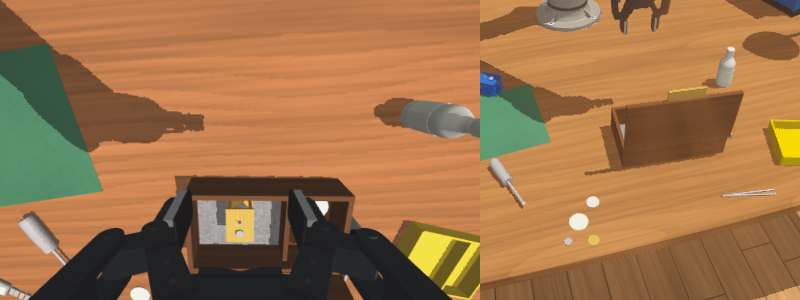

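The movement lies flat in the middle of the felt at (240,220), the lid stands open at 1.59 rad, and the arm is clear.

```bash
python3 -c "
from bench import r
print(r.hand_in())"
```

```text
the job is handed in; nothing more can be done
None
```

The brass movement lies flat and released on the felt bed and the lid stands open by itself at about 1.59 rad; the job was handed in after about 24 s, the highest lid force I read was about 7 N, nothing else was touched as far as I could see, and no verdict came back.

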